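Sort four marking templates back into their holders

ROBOT

A 7-joint arm with a two-finger parallel gripper is mounted at the origin on a cart in front of the work surface, level with it; the furniture and walls round the work are solid. World frame = base frame: x ahead of the robot, y to its left, z up, the work surface at z = 0. Lengths are in m, angles in rad, forces in N, time in s.
With the tool pointing down it reaches from about 0.35 to 0.9 m from the base axis. Payload 19.9 kg.
Tool frame: the origin (TCP) lies on the centre line of the jaws, within the pads' length; the fingertips stand 22 mm ahead of it and the grasp point (between the pads) lies 3 mm ahead of it (robot.tcp_to_tips is the distance from the TCP to the fingertips, in m); z points along the fingers, y is the line along which they close (so a half turn about z gives the same grasp; the last joint's range is limited). The gripper opens to 94 mm and grips with 3 to 60 N. Pads are 16 mm wide; open, the fingers measure 119 mm over their backs; the gripper's body (75 mm by 177 mm) begins 78 mm behind the grasp point.
Start: joints at [-1.187, 0.417, -0.01, 1.614, 0.005, 1.111, -0.053], TCP at [0.258, 0.569, 0.227] pointing down, gripper open.
Joint ranges: [-2.81, 2.81], [-0.39, 2.02], [-1.27, 1.25], [0.06, 2.57], [-1.19, 4.33], [0.19, 2], [-2.82, 2.82]. Speed limits (rad/s): [1.89, 1.89, 2.39, 2.39, 3.01, 3.01, 3.01].

INTERFACE

Orientations are given as a 3x3 rotation matrix whose columns are the frame's x, y, z axes.
In Python, from rig import robot, grab_frame, camera_info, recognise, cut_out, tip_of, readout gives the robot as it stands. Calls block until the motion is done:
- robot.move_ptp(position, orientation): joint-space move of the TCP to a pose.
- robot.move_linear(position, velocity=0.15, frame=None, threshold=None): straight line of the TCP; frame=None keeps the orientation; velocity is the mean speed in m/s. With threshold (N) it stops when the force on the tool has changed by that much, and returns True; else False.
- robot.goto_joints(angles): joint-space move.
- robot.gripper_to(opening): finger opening in m; the grip force is fixed at half the most; returns when the fingers have stopped.
- robot.pause(seconds).
- robot.ik(position, orientation): joint angles nearest the present ones, or None.
- grab_frame(name): name is "scene" or "top"; returns (picture, depth): 480x640x3 uint8, red, green, blue; 480x640 float32, m along the optical axis (not along the pixel's ray), 0 where there is no reading.
- camera_info(name): a dict with "fx", "fy", "cx", "cy" (pixels), "dist" ([k1, k2, p1, p2, k3] as OpenCV has them; the pictures are not rectified), "rvec" (rotation vector, rad) and "tvec" (3), from world to camera coordinates, as OpenCV has them. Camera axes: x right, y down, z forward; pixel columns grow to the right and rows downward; lengths in m; the calibration is good to about 2 mm. A picture is of the moment at which its call begins. camera_info takes no time and is no camera call.
A pose or a line that the arm cannot do raises robot.PlanningError and nothing moves.
- robot.sign_off(): hands the job in; it is judged then, once.
Trained networks look in the newest picture that a camera, given by its name, has taken for a name from the list of things; names that differ only in an ending like _2 or _b are one class to them, and where a whole thing is asked for, a point or a joint stands for the part that bears it (a point fixed in the world has none). Each returns a list of dicts, best first, with "p" (0 to 1); they miss things now and then, are a little off and sometimes report something else, mostly with a low value. They report only what shows in the picture. A call takes as long as a camera call.
- recognise(camera, query): "pixel" ([row, column] in pixels, amid what is visible of it).
- cut_out(camera, query): "pixels" (480x640 bool, what is visible of it) and "pixel" ([row, column] in pixels, amid what is visible of it).
- tip_of(camera, query): "pixel" ([row, column] in pixels: a listed point, or the origin of a listed thing).
Readings, each from a call of its own:
- readout.get_time(): time.
- readout.get_qpos(): joint angles.
- readout.get_joint_vel(): joint speeds.
- readout.get_effort(): joint torques, N m.
- readout.get_ee_pos(): TCP position.
- readout.get_tool_rot(): TCP orientation.
- readout.get_force(): force on the tool from outside, world axes, zero at the start.
- readout.get_moment(): the same for the moment, N m.
- readout.get_opening(): finger opening in m.
- readout.get_grasp_force(): force on a finger pad.
Only numpy, scipy, OpenCV 4.12 (cv2) and the standard library are available. Lean on these libraries where they do the work, as an engineer would, in place of code of your own. Each camera call takes 0.05 s, during which the arm holds its last target. There are 200 camera calls.

TASK

The four marking templates on the bench lie in the wrong holders: change them round so that each lies flat on the floor of the holder whose badge shows its own outline, parking one in the plain spare holder when you need room. The holder with the round badge has a small swing tab over its template: turn it aside to get that template out, and when the round template is in, turn the tab fully back over it.

Things in the scene. Friction and masses are not known exactly. Their poses are not given: they have to be found in the camera images.
- template_round: round template: loose aluminium plate, diameter 64 mm, 8 mm thick, 0.1 kg. Origin: middle of its underside, z up (4 mm above the bench when seated). On its middle a black pull bar to pinch: 28 mm along x, 12 mm wide in y, top 34 mm above the underside. Starts flat in another's holder. Fits a recess easily with its x along the holder's x.
- template_triangle: triangular template: loose aluminium plate, sides 56 mm, a corner 32 mm out on +x, 8 mm thick, 0.1 kg. Origin: middle of its underside, z up (4 mm above the bench when seated). On its middle a black pull bar to pinch: 28 mm along x, 12 mm wide in y, top 34 mm above the underside. Starts flat in another's holder. Fits a recess easily with its x along the holder's x.
- template_square: square template: loose aluminium plate, 50 x 50 mm, 8 mm thick, 0.1 kg. Origin: middle of its underside, z up (4 mm above the bench when seated). On its middle a black pull bar to pinch: 28 mm along x, 12 mm wide in y, top 34 mm above the underside. Starts flat in another's holder. Fits a recess easily with its x along the holder's x.
- template_oblong: oblong template: loose aluminium plate, 62 mm (x) by 36 mm (y), 8 mm thick, 0.1 kg. Origin: middle of its underside, z up (4 mm above the bench when seated). On its middle a black pull bar to pinch: 28 mm along x, 12 mm wide in y, top 34 mm above the underside. Starts flat in another's holder. Fits a recess easily with its x along the holder's x.
- holder_round: holder with round badge: fixed shallow black tray with grey rim, 88 x 88 mm outside, 14 mm high, recess 80 x 80 mm, its floor 4 mm above the bench. Origin: centre of the underside; z up, x away from the robot (within 0.2 rad). Ear on its -x side, 10 mm high, to 80 mm from the centre; on it an aluminium round figure of 25-32 mm. The swing tab's pivot is at x = +40, y = +40 mm (far left corner).
- holder_triangle: holder with triangular badge: fixed shallow black tray with grey rim, 88 x 88 mm outside, 14 mm high, recess 80 x 80 mm, its floor 4 mm above the bench. Origin: centre of the underside; z up, x away from the robot (within 0.2 rad). Ear on its -x side, 10 mm high, to 80 mm from the centre; on it an aluminium triangular figure of 25-32 mm.
- holder_square: holder with square badge: fixed shallow black tray with grey rim, 88 x 88 mm outside, 14 mm high, recess 80 x 80 mm, its floor 4 mm above the bench. Origin: centre of the underside; z up, x away from the robot (within 0.2 rad). Ear on its -x side, 10 mm high, to 80 mm from the centre; on it an aluminium square figure of 25-32 mm.
- holder_oblong: holder with oblong badge: fixed shallow black tray with grey rim, 88 x 88 mm outside, 14 mm high, recess 80 x 80 mm, its floor 4 mm above the bench. Origin: centre of the underside; z up, x away from the robot (within 0.2 rad). Ear on its -x side, 10 mm high, to 80 mm from the centre; on it an aluminium oblong figure of 25-32 mm.
- holder_spare: plain spare holder, no badge, empty at the start, for parking: fixed shallow black tray with grey rim, 88 x 88 mm outside, 14 mm high, recess 80 x 80 mm, its floor 4 mm above the bench. Origin: centre of the underside; z up, x away from the robot (within 0.2 rad). (Scenery: a white panel 0.5 m tall stands left of the back holders, x 0.55 to 0.75, y over 0.28 m.)
- tab (a joint): swing tab (rad): steel strip 36 x 12 mm, z 15-19 mm, on the round-badge holder. 0 (start 0 to 0.15): points from its pivot to the holder's centre, over the template's edge; grows anticlockwise from above, out over the +x rim; recess clear from 1.3, stop 2.0. Turns lightly, stays put. Upright pin on it, 8 mm thick, 21 mm from the pivot, top at 42 mm: pinch or push it round.

How it is judged:
At the end, for the whole second after the job is handed in: Each template lies flat (within 0.06 rad) on the recess floor of the holder with its own badge: origin less than 7 mm above the holder's underside and within 30 mm of its centre, at rest; the swing tab is back over the round template (joint below 0.3 rad) (horizontal distance between template_round and holder_round below 0.03 m and z of template_round in the frame of holder_round below 0.007 m and angle between each of template_round, template_triangle, template_square, template_oblong's own z axis and vertical below 0.06 rad and linear speed of each of template_round, template_triangle, template_square, template_oblong below 0.02 m/s and horizontal distance between template_triangle and holder_triangle below 0.03 m and z of template_triangle in the frame of holder_triangle below 0.007 m and horizontal distance between template_square and holder_square below 0.03 m and z of template_square in the frame of holder_square below 0.007 m and horizontal distance between template_oblong and holder_oblong below 0.03 m and z of template_oblong in the frame of holder_oblong below 0.007 m and value of joint tab below 0.3 rad); the robot touches nothing.
It also fails if it takes over 125 s, if anything falls off the work surface, if the arm or the gripper's body presses on something with over 40 N, if the wrist force passes 120 N, or if a joint passes its speed limit or range.

## Working session

There is one attempt and no reset: what is moved stays moved. The work goes in short steps, each a Python script; the robot and the scene stay as the last script left them, time stands still between calls to the robot, and variables do not carry over. Pictures are saved under pics/ and viewed, at most 14 in all, crops included, and the job is handed in when it is done.

```bash
mkdir -p pics; ls; python3 - <<'E'
from rig import *
import cv2
for n in("scene","top"):
    p,d=grab_frame(n); cv2.imwrite(f"pics/{n}0.png",p[:,:,::-1]); c=camera_info(n); print(n,c)
    for q in ["holder_round","holder_triangle","holder_square","holder_oblong","holder_spare","template_round","template_triangle","template_square","template_oblong","tab"]:
        print(q,[( [round(float(v)) for v in r["pixel"]],round(r["p"],2)) for r in tip_of(n,q)][:3],[( [round(float(v)) for v in r["pixel"]],round(r["p"],2)) for r in recognise(n,q)][:3])
print(readout.get_time(),readout.get_tool_rot())
E
```

```text
pics
rig.py
scene {'fx': 458.63638024468224, 'fy': 458.63638024468224, 'cx': 312.49786988477047, 'cy': 235.51119253365118, 'dist': array([0.02210879, 0.        , 0.        , 0.        , 0.        ]), 'rvec': array([ 1.932362  , -1.15979921,  0.61879694]), 'tvec': array([-0.26702288,  0.34051756,  0.45160558])}
holder_round [([303, 266], 0.62)] [([228, 274], 0.73), ([311, 255], 0.68)]
holder_triangle [([243, 330], 0.75)] [([234, 267], 0.63), ([252, 325], 0.55)]
holder_square [([230, 277], 0.86)] [([236, 265], 0.69)]
holder_oblong [([266, 402], 0.64)] [([270, 396], 0.92)]
holder_spare [([273, 209], 0.62)] [([269, 207], 0.61)]
template_round [([229, 276], 0.74)] [([229, 277], 0.56)]
template_triangle [([263, 400], 0.55)] [([260, 398], 0.81)]
template_square [([306, 270], 0.59)] [([304, 270], 0.66)]
template_oblong [([238, 330], 0.71)] [([241, 333], 0.77)]Traceback (most recent call last):
  File "<stdin>", line 6, in <module>
ValueError: it knows: holder_oblong, holder_round, holder_spare, holder_square, holder_triangle, template_oblong, template_round, template_square, template_triangle
```

```bash
python3 - <<'E'
from rig import *
import cv2
for n in("top",):
    p,d=grab_frame(n); cv2.imwrite(f"pics/{n}0.png",p[:,:,::-1]); c=camera_info(n); print(n,c)
    for q in ["holder_round","holder_triangle","holder_square","holder_oblong","holder_spare","template_round","template_triangle","template_square","template_oblong"]:
        print(q,[( [round(float(v)) for v in r["pixel"]],round(r["p"],2)) for r in tip_of(n,q)][:3],[( [round(float(v)) for v in r["pixel"]],round(r["p"],2)) for r in recognise(n,q)][:3])
print(readout.get_time(),readout.get_tool_rot())
E
```

```text
top {'fx': 565.8718608234059, 'fy': 565.8718608234059, 'cx': 323.2447317762646, 'cy': 236.00959207049402, 'dist': array([-0.1116747,  0.       ,  0.       ,  0.       ,  0.       ]), 'rvec': array([ 2.15209816, -2.12584332,  0.14493848]), 'tvec': array([0.00237778, 0.54260106, 0.8156473 ])}
holder_round [([307, 321], 0.57)] [([323, 317], 0.58), ([178, 336], 0.52)]
holder_triangle [([176, 337], 0.9)] []
holder_square [] [([202, 257], 0.58)]
holder_oblong [([179, 417], 0.83)] [([188, 419], 0.73)]
holder_spare [([293, 233], 0.85)] [([298, 232], 0.97), ([193, 336], 0.61), ([188, 420], 0.38)]
template_round [([187, 262], 0.91), ([176, 334], 0.39)] [([185, 258], 0.92)]
template_triangle [([182, 424], 0.59)] [([323, 321], 0.73), ([183, 424], 0.68)]
template_square [([307, 321], 0.84)] [([307, 321], 0.83)]
template_oblong [([178, 337], 0.71)] [([179, 336], 0.68)]
1.9 [[-9.10708113e-01  4.13050521e-01  2.23637541e-05]
 [ 4.13050518e-01  9.10708110e-01 -8.65850681e-05]
 [-5.61308597e-05 -6.96163637e-05 -9.99999996e-01]]
```

View pics/scene0.png

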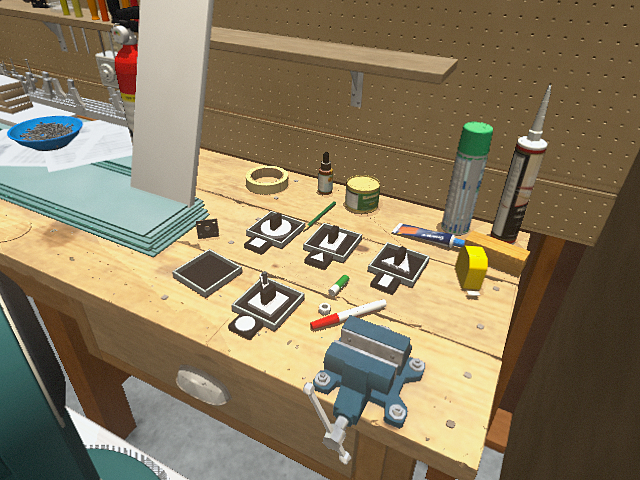

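View pics/top0.png

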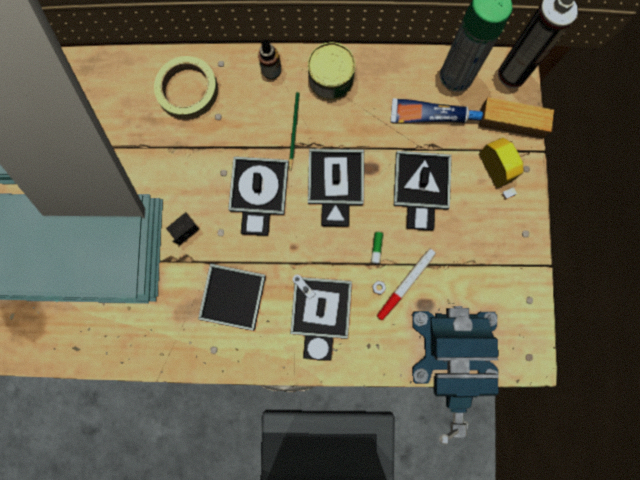

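Top view: the round template is in the square-badge holder (187,258), the oblong in the triangle-badge holder (176,337) and the triangle in the oblong-badge holder (180,423). The square is in the round-badge holder (307,321), where the tab's pin shows at about (287,303), and the spare is at (297,232). Next I'll build a metric orthographic map.

```bash
cat > h.py <<'E'
from rig import *
import numpy as np, cv2
def cloud(n):
    p,d=grab_frame(n); c=camera_info(n)
    K=np.array([[c['fx'],0,c['cx']],[0,c['fy'],c['cy']],[0,0,1]])
    v,u=np.mgrid[:480,:640]
    q=cv2.undistortPoints(np.stack([u,v],-1).reshape(-1,1,2).astype(float),K,c['dist']).reshape(480,640,2)
    P=np.dstack([q,np.ones((480,640))])*d[...,None]
    R=cv2.Rodrigues(c['rvec'])[0]
    W=(P-c['tvec'])@R; W[d==0]=np.nan
    return p,W
def at_z(n,pix,z):
    c=camera_info(n);K=np.array([[c['fx'],0,c['cx']],[0,c['fy'],c['cy']],[0,0,1]])
    q=cv2.undistortPoints(np.array([[[pix[1],pix[0]]]],float),K,c['dist'])[0,0]
    R=cv2.Rodrigues(c['rvec'])[0]; o=-R.T@c['tvec']; r=R.T@np.array([*q,1]); return o+r*(z-o[2])/r[2]
E
python3 - <<'E'
from h import *
p,W=cloud("top")
H={}
for k,px in dict(square=(187,258),triangle=(176,337),oblong=(180,423),round=(307,321),spare=(297,232)).items():
    c=at_z("top",px,.0)
    m=(abs(W[...,0]-c[0])<.09)&(abs(W[...,1]-c[1])<.06)
    z=W[...,2]; pts=W[m]
    flo=[round(float(np.percentile(pts[:,2],q)),4) for q in (2,50,98)]
    b=(m&(z>.027)&(z<.05)); n,l,s,ce=cv2.connectedComponentsWithStats(b.astype(np.uint8))
    print(k,c.round(4),flo)
    for i in range(1,n):
        if s[i,4]>8:
            q=W[l==i]; r=cv2.minAreaRect((q[:,:2]*1000).astype(np.float32)); print("  bar",s[i,4],q.mean(0).round(4),np.round(r[0],1),np.round(r[1],1),round(r[2],1))
    b=m&(z>.008)&(z<.022)
    # rim: nearest grey
    q=W[b]; r=cv2.minAreaRect((q[:,:2]*1000).astype(np.float32)); print("  rim",len(q),np.round(r[0],1),np.round(r[1],1),round(r[2],1))
crop=np.hstack([cv2.resize(p[140:240,220:330],(440,400),interpolation=2),cv2.resize(p[140:240,375:465],(360,400),interpolation=2)])
cv2.imwrite("pics/c1.png",crop[:,:,::-1])
cv2.imwrite("pics/c2.png",cv2.resize(p[260:370,190:360],None,fx=4.5,fy=4.5,interpolation=2)[:,:,::-1])
E
```

```text
square [0.6271 0.1157 0.    ] [-0.0041, 0.0021, 0.0245]
  bar 156 [0.626  0.1137 0.0369] [627.1 114.1] [12.2 27.6] 89.7
  rim 2301 [633.4 111.7] [ 95.  172.5] 84.9
triangle [ 0.6465 -0.0113  0.    ] [-0.0049, 0.0016, 0.0173]
  bar 143 [ 0.6416 -0.0094  0.0373] [642.4  -9.5] [27.9 11.4] 4.9
  rim 1899 [625.5  -9. ] [125.   87.2] 0.1
oblong [ 0.6416 -0.15    0.    ] [-0.0052, 0.0018, 0.0268]
  bar 160 [ 0.6387 -0.1462  0.037 ] [ 639.7 -146.8] [12.5 28.9] 83.5
  rim 1583 [ 622.1 -146.1] [ 89.4 125.7] 86.9
round [0.4367 0.0116 0.    ] [-0.004, 0.0018, 0.024]
  bar 25 [0.4636 0.0346 0.0412] [463.7  34.5] [6.  7.4] 4.1
  bar 150 [0.4369 0.0114 0.0381] [436.8  11.3] [11.8 27.9] 82.6
  rim 2276 [420.1  13.5] [ 90.3 127.6] 86.4
spare [0.4502 0.1514 0.    ] [-0.0047, 0.0009, 0.0149]
  rim 644 [450.7 150.7] [89.8 88.7] 79.8
```

View pics/c1.png

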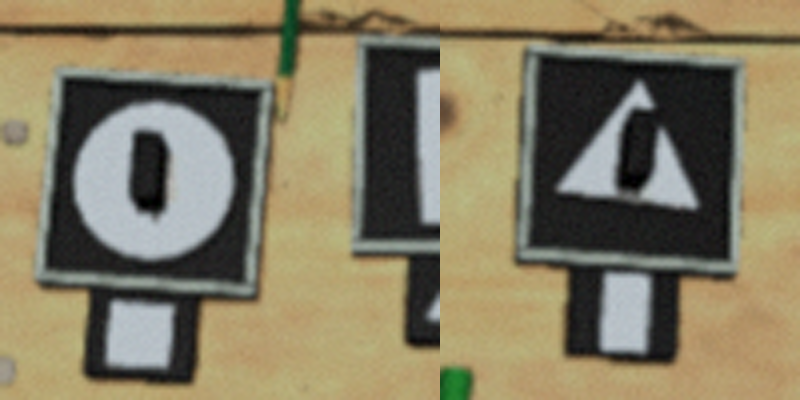

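View pics/c2.png

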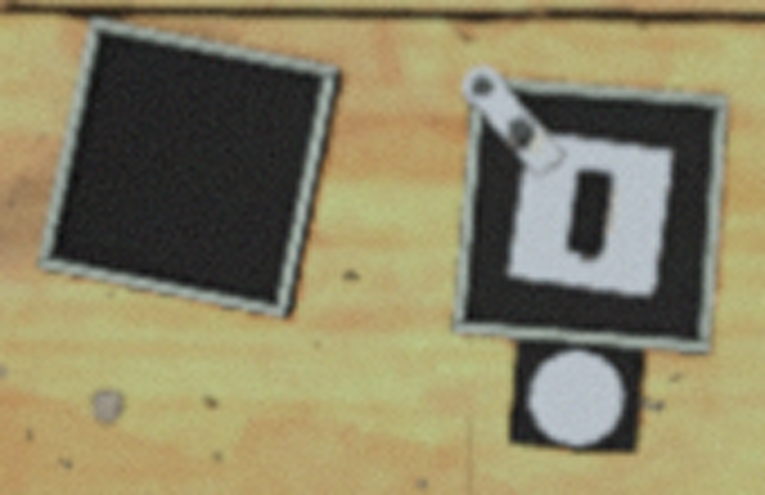

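Both badges are confirmed: square at left, oblong at right. The tab crosses the square template's far-left corner, with its pivot at about crop (482,85) and pin at (520,128). Next I'll turn the tab by pinching its pin.

```bash
cat >> h.py <<'E'
HP={k:at_z("top",p,.014) for k,p in dict(square=(185.6,259),triangle=(176.5,336.5),oblong=(180.5,422.8),round=(307.2,321.4),spare=(297.5,232.5)).items()}
YAW=dict(square=-.07,triangle=0.02,oblong=-.055,round=-.07,spare=-.18)
def rot(a):  # tool down, closing line at angle a
    y=np.array([np.cos(a),np.sin(a),0]); z=np.array([0,0,-1.]); return np.column_stack([np.cross(y,z),y,z])
def hxy(k,dx,dy):
    c,s=np.cos(YAW[k]),np.sin(YAW[k]); return HP[k][:2]+[c*dx-s*dy,s*dx+c*dy]
def tabpose(t): # pin xy and closing-line angle
    a=YAW['round']-3*np.pi/4+t
    return hxy('round',40,40)+.021*np.array([np.cos(a),np.sin(a)]), a+np.pi/2
def lin(xy,z,a=None,v=.2,th=None):
    return robot.move_linear([*xy,z],velocity=v,frame=None if a is None else rot(a),threshold=th)
E
python3 - <<'E'
from h import *
for k in HP: print(k,HP[k].round(4))
print(tabpose(0),tabpose(.15)); t0=0.05
robot.move_linear([.40,.10,.25],velocity=.3)
xy,a=tabpose(t0); print(robot.ik([*xy,.12],rot(a)))
robot.gripper_to(.03)
robot.move_ptp([*xy,.10],rot(a))
print(lin(xy,.048,v=.1,th=20)); robot.gripper_to(0.0); print(readout.get_opening(),readout.get_force())
for t in np.arange(.25,1.66,.2):
    xy,a=tabpose(t); lin(xy,.048,a,v=.05)
print(readout.get_force())
robot.gripper_to(.03); lin(xy,.13)
lin([.42,.12],.2,a=np.pi/2); print(readout.get_qpos(),readout.get_time())
p,W=cloud("top"); cv2.imwrite("pics/t1.png",cv2.resize(p[130:370,180:480],None,fx=2.5,fy=2.5)[:,:,::-1])
E
```

```text
square [0.6261 0.1123 0.014 ]
triangle [ 0.642  -0.0104  0.014 ]
oblong [ 0.6372 -0.1474  0.014 ]
round [0.436  0.0108 0.014 ]
spare [0.4489 0.1482 0.014 ]
(array([43.11994905, 37.10131991]), -0.8553981633974481) (array([43.12218545, 37.09910576]), -0.7053981633974482)
NoneTraceback (most recent call last):
  File "<stdin>", line 7, in <module>
host.PlanningError: the arm cannot take that pose within its joint ranges
```

Units slip: the offsets were in mm. I'll fix that.

```bash
sed -i "s/hxy('round',40,40)/hxy('round',.04,.04)/" h.py
python3 - <<'E'
from h import *
print(tabpose(0),tabpose(.15)); t0=0.05
xy,a=tabpose(t0); print(robot.ik([*xy,.10],rot(a)))
robot.gripper_to(.03)
robot.move_ptp([*xy,.10],rot(a))
print(lin(xy,.048,v=.1,th=20)); robot.gripper_to(0.0); print(readout.get_opening(),readout.get_force())
for t in np.arange(.25,1.66,.2):
    xy,a=tabpose(t); lin(xy,.048,a,v=.05)
print(readout.get_force())
robot.gripper_to(.03); lin(xy,.13)
lin([.42,.12],.2,a=np.pi/2); print(readout.get_qpos(),readout.get_time())
p,W=cloud("top"); cv2.imwrite("pics/t1.png",cv2.resize(p[130:370,180:480],None,fx=2.5,fy=2.5)[:,:,::-1])
E
```

```text
(array([0.4628949 , 0.03409812]), -0.8553981633974481) (array([0.4651313 , 0.03188397]), -0.7053981633974482)
[-0.55386899  0.34589029  0.48586093  2.12387539 -0.24140693  0.72379185
 -0.71574451]
False
0.006740230744223175 [-2.34144956  0.06526405  6.06655213]
[ 9.07011284 -6.89029715 -0.15241334]
[-0.21225262  0.11659158 -0.14444759  2.08412076  0.02071657  0.9432501
  1.20046543] 12.4667
```

View pics/t1.png

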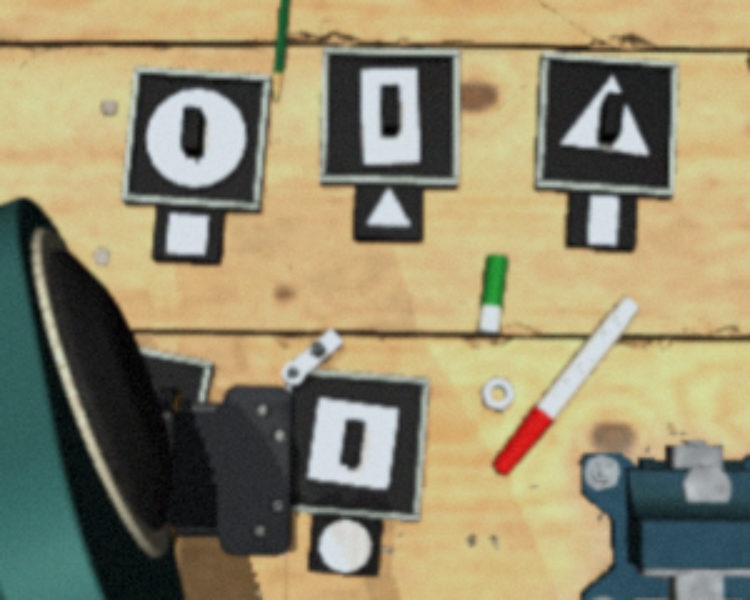

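The tab at (312,357) points out past the far rim, so the recess is clear. Now the first cycle.

```bash
cat >> h.py <<'E'
def carry(src,yaw,dst):
    Z=.12; a=yaw+np.pi/2; b=YAW[dst]+np.pi/2; d=HP[dst][:2]
    lin(src,Z,a,v=.25); lin(src,.041,v=.12,th=25); robot.gripper_to(0.)
    o=readout.get_opening(); assert o>.008,o
    lin(src,Z,v=.15); o2=readout.get_opening(); lin(d,Z,b,v=.25)
    s=lin(d,.043,v=.12,th=20) or lin(d,.041,v=.02,th=8)
    z=readout.get_ee_pos()[2]
    robot.gripper_to(.035); lin(d,Z,v=.2); print(dst,o,o2,s,round(z,4),round(readout.get_time(),1))
E
python3 - <<'E'
from h import *
robot.gripper_to(.035)
carry([.4365,.0112],-.1,'spare')
carry([.6268,.1137],-.03,'round')
carry(HP['spare'][:2],YAW['spare'],'square')
lin([.42,.15],.2)
p,W=cloud("top"); cv2.imwrite("pics/t2.png",cv2.resize(p[130:370,180:480],None,fx=2.5,fy=2.5)[:,:,::-1])
E
```

```text
spare 0.011340352710102355 0.01185184806440042 True 0.0412 18.0
round 0.011945518042084973 0.012011244000828343 True 0.0411 23.7
square 0.011678428283018651 0.011696274487068385 True 0.0412 29.0
```

View pics/t2.png

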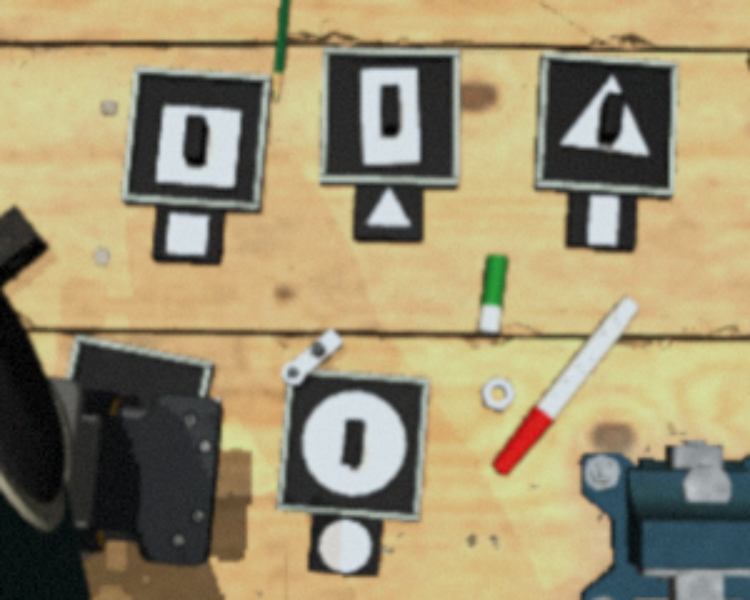

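The square and round templates are seated centrally, at (198,145) and (353,443). Next: the second cycle, then the tab back.

```bash
python3 - <<'E'
from h import *
carry([.6395,-.1467],-.11,'spare')
carry([.642,-.0095],.02,'oblong')
carry(HP['spare'][:2],YAW['spare'],'triangle')
lin([.42,.0],.2)
xy,a=tabpose(1.65)
robot.gripper_to(.03); lin(xy,.11,a); print(lin(xy,.048,v=.1,th=20)); robot.gripper_to(0.); print(readout.get_opening())
for t in np.arange(1.45,.06,-.2):
    xy,a=tabpose(t); lin(xy,.048,a,v=.05)
xy,a=tabpose(.07); lin(xy,.048,a,v=.05)
print(readout.get_force())
robot.gripper_to(.03); lin(xy,.13,v=.1)
lin([.40,.20],.3,a=np.pi/2,v=.25)
p,W=cloud("top"); cv2.imwrite("pics/t3.png",cv2.resize(p[130:370,180:480],None,fx=2.5,fy=2.5)[:,:,::-1])
z=W[...,2]
for k in list(HP)[:4]:
    m=(np.hypot(W[...,0]-HP[k][0],W[...,1]-HP[k][1])<.036)&(z>.03)&(z<.06)
    print(k,W[m].mean(0).round(4),HP[k].round(4),m.sum())
print(readout.get_time())
E
```

```text
spare 0.012010500258530794 0.011730435479764337 True 0.0412 37.4
oblong 0.012113536957874404 0.011432471056254931 True 0.041 43.0
triangle 0.011467227706058005 0.01188972616275785 True 0.0412 49.5
False
0.007150737626054932
[ 7.62235077  9.43306636 -4.2802675 ]
square [0.6214 0.1119 0.0372] [0.6261 0.1123 0.014 ] 158
triangle [ 0.6383 -0.0101  0.0375] [ 0.642  -0.0104  0.014 ] 149
oblong [ 0.6363 -0.145   0.0375] [ 0.6372 -0.1474  0.014 ] 151
round [0.4388 0.0123 0.0384] [0.436  0.0108 0.014 ] 161
60.2
```

View pics/t3.png

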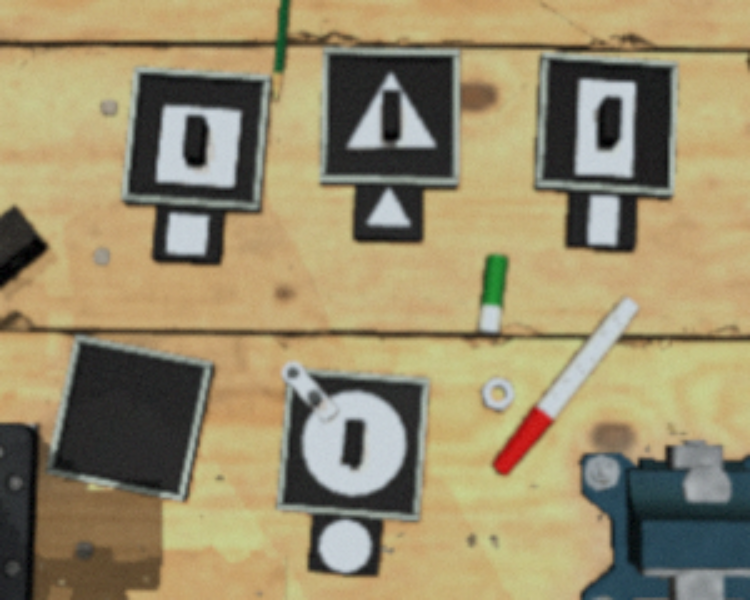

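All four templates lie centred in their own holders, and the tab (292,370)→(330,412) points at the round holder's centre. Handing in.

```bash
python3 -c "
from rig import *
print(robot.sign_off())"
```

```text
the job is handed in; nothing more can be done
None
```

I handed the job in at about 60 s of the 125 s: the last picture shows all four templates lying in the holders with their own badges and the swing tab turned back over the round one; no verdict was returned.

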